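# Load the gathering pails into the carrier

### The arm

A 6-joint arm with a two-finger parallel gripper is mounted at the origin on the work surface. World frame = base frame: x ahead of the robot, y to its left, z up, the work surface at z = 0. Lengths are in m, angles in rad, forces in N, time in s.
With the tool pointing down it reaches from about 0.35 to 0.775 m from the base axis. Payload 7.3 kg.
Tool frame: the origin (TCP) lies midway between the tips of the shut fingers; the grasp point (between the pads) lies r.grasp_offset behind it (r.grasp_offset is the distance from the TCP to the grasp point, in m); z points along the fingers, y is the line along which they close (so a half turn about z gives the same grasp; the last joint's range is limited). The gripper opens to 92 mm and grips with 3 to 60 N. Pads are 19 mm wide; open, the fingers measure 130 mm over their backs; the gripper's body (75 mm by 190 mm) begins 47 mm behind the grasp point.
Start: joints at [1.07, 0.342, 1.524, -0, 1.275, -0.146], TCP at [0.182, 0.492, 0.227] pointing down, gripper open.
Joint ranges: [-2.53, 2.53], [-0.77, 2.02], [0.04, 2.7], [-1, 4.14], [0.28, 2.66], [-3.11, 3.11]. Speed limits (rad/s): [2.57, 2.57, 3.14, 3.14, 3.14, 3.14].

### API

Orientations are given as [roll, pitch, yaw] about the fixed x, y, z axes, in that order (R = Rz(yaw) Ry(pitch) Rx(roll)).
In Python, from station import r gives the robot as it stands.
- The arm moves only by the tool send_rows, never from a script. Its argument "plan" is a list of rows, each a list of 3 entries, a list of its own where there are three numbers: the turn, a rotation vector about the tool's x, y, z in degrees, then the shift along the tool's x, y, z in cm, then the closure, from 0 (fully open) to 1 (shut). In form: [[[ax, ay, az], [tx, ty, tz], jaw], ...]. A call has 1 to 8 rows; each row is the pose to reach, as a shift and turn from the pose commanded when the call began, along the tool's axes at that moment; what a row does not reach only later rows make up. A row lasts 1/8 s, in which the tool goes at most 62.5 mm and 10.7 degrees, less where a joint would pass 70% of its speed; a pose out of reach is approached as far as the arm can. A call with a gripper value outside its range is refused whole. The fingers move at their own pace and stop on an object; "newtons" is the grip in N (left out, the last holds). Time passes only in rows, so rows that repeat a pose let the fingers close. It gives the time, the measured TCP pose, the force, the opening and the grip force at its end, in the units of the state.
- r.get_state(): the state, without advancing time (a new reading comes with each control period).
- r.capture(name): name is "scene" or "top" or "wrist"; returns the picture (400x640x3 uint8, red, green, blue); there is no depth.
- r.camera_info(name): a dict with "intrinsics" (3x3 intrinsics, pixels), "extrinsics" (4x4, takes a point from camera to world coordinates). Camera axes: x right, y down, z forward; pixel columns grow to the right and rows downward; lengths in m; the calibration is good to about 2 mm. A picture is of the moment at which its call begins: read the wrist's pose just before it. camera_info takes no time and is no camera call; for the wrist camera it gives the pose at the moment of the call.
- r.hand_in(): hands the job in; it is judged then, once.
The state is a dict: "time_s": time; "joints": joint angles; "dq": joint speeds; "tau": joint torques, N m; "tcp_pos": TCP position; "eef_rot": TCP orientation; "wrist_force": force on the tool from outside, world axes, zero at the start; "torque": the same for the moment, N m; "gripper_width": opening from 0.0 (shut) to 1.0 (fully open); "grip_force": force on a finger pad.
Only numpy, scipy, OpenCV 4.12 (cv2) and the standard library are available. Lean on these libraries where they do the work, as an engineer would, in place of code of your own. Each camera call takes 0.05 s, during which the arm holds its last target. There are 200 camera calls.

### The job

The next group is going out to gather acorns: lift the small pails off the hooks of the rack and load them, together with the steel pail standing on the table, upright into the wooden carrier, pushing them in single file between its rails until all of them are inside the mouth. Then swing the red gate fully shut behind them. Some hooks may be empty; leave the hoop and everything else on the table as it is.

Things in the scene. Friction and masses are not known exactly. Their poses are not given: they have to be found in the camera images.
- pail_a_mid (a point): green tin pail, straight, open, 68 mm across, 62 mm tall, 3 mm wall, 130 g. Point: on its axis, 31 mm above its underside; z out of its mouth. Stiff wire hoop handle; its level top wire (62 mm long, along the pail's y) carries a wooden grip, 16 mm thick, 32 mm long, centred 77 mm along z from the point. Hangs on the rack at the start, or is absent
- pail_b_mid (a point): blue tin pail, straight, open, 68 mm across, 62 mm tall, 3 mm wall, 130 g. Point: on its axis, 31 mm above its underside; z out of its mouth. Stiff wire hoop handle; its level top wire (62 mm long, along the pail's y) carries a wooden grip, 16 mm thick, 32 mm long, centred 77 mm along z from the point. Hangs on the rack at the start, or is absent
- pail_c_mid (a point): yellow tin pail, straight, open, 68 mm across, 62 mm tall, 3 mm wall, 130 g. Point: on its axis, 31 mm above its underside; z out of its mouth. Stiff wire hoop handle; its level top wire (62 mm long, along the pail's y) carries a wooden grip, 16 mm thick, 32 mm long, centred 77 mm along z from the point. Hangs on the rack at the start, or is absent
- pail_d_mid (a point): white tin pail, straight, open, 68 mm across, 62 mm tall, 3 mm wall, 130 g. Point: on its axis, 31 mm above its underside; z out of its mouth. Stiff wire hoop handle; its level top wire (62 mm long, along the pail's y) carries a wooden grip, 16 mm thick, 32 mm long, centred 77 mm along z from the point. Hangs on the rack at the start, or is absent
- pail_e_mid (a point): bare steel tin pail, straight, open, 68 mm across, 62 mm tall, 3 mm wall, 130 g. Point: on its axis, 31 mm above its underside; z out of its mouth. Stiff wire hoop handle; its level top wire (62 mm long, along the pail's y) carries a wooden grip, 16 mm thick, 32 mm long, centred 77 mm along z from the point. Stands on the table in front of the rack; may be knocked aside
- rack: low fixed wooden hook rack. Origin on the table, below the line (its y axis) on which pails hang; double hooks at y = -120, -40, 40, 120 mm. A hung pail's underside is 30 mm, its grip's centre 138 mm above the table. A beam (top 160 mm high) stands at x = +85 mm behind the pails; they come away towards -x. A hoop hangs at y = 215 mm
- hook_line (a point): middle of the hook line, 133 mm above the table, axes as the rack's. Each double hook is two 5 mm steel prongs, 46 mm apart, running from the beam towards -x; a pail's top wire rests in their dip at x = 0, its wooden grip between them. Then they turn up and end at x = -15 mm: a pail must rise at least 22 mm to pass the tips
- hoop: bystander: dark wooden wreath hoop, 114 mm across, hanging on the rack's end hook, to be left there
- carrier: fixed wooden carrier. Origin on the table below mid-lane; the lane runs along its y. 8 mm floor, x -65 to 65 mm, y -165 to 250 mm. Two guide rails, inner faces at x = -38 and 38 mm, tops 48 mm above the table, from the end board (face at y = -150 mm) to the mouth at y = 150 mm. The lane takes four pails one behind the other with 28 mm to spare
- lane_mouth (a point): centre of the lane's mouth, on the floor's top (8 mm above the table); axes as the carrier's: +y leads out of the lane. A pail is inside when no part of it reaches further out than this
- apron (a point): point on the loading apron, the flat floor outside the mouth (50 mm out from the mouth; the floor ends 50 mm further out, 8 mm above the table); axes as the carrier's
- portal (a point): underside of the portal head, 165 mm above the table: two posts and a head across the lane, y = 40 to 70 mm of the carrier, 124 mm wide, top 187 mm high. From it a carrying bar (underside 161 mm high) runs over the lane to the end board. So pails can be set down only on the apron or between portal and mouth, and go further in by being pushed
- gate (a joint): red gate bar at the mouth, turning on an upright pin. Radians: 0 shut (bar along the carrier's -x, across the mouth), growing as it swings outwards over the apron (pi/2: along +y; 2.6 limit). Starts wide open. Stays where left, about 1 N moves its end, stops by itself at 0. Bar 12 mm thick, edges 42 and 66 mm above the table, reaches 97 mm from the pin
- gate_pin (a point): the gate's pivot at half the bar's height (54 mm above the table), in line with the far rail (x = 51 mm, y = 162 mm of the carrier); the post is 18 mm thick and 74 mm high. Axes as the carrier's, they do not turn with the gate
- gate_end (a point): axis of the wooden knob near the gate's free end, 85 mm from the pin, at half the bar's height (54 mm above the table); the knob, 16 mm thick, stands up from the bar to 92 mm above the table. Its -x points along the bar, away from the pin
- twine_pot: bystander, to be left where it is: terracotta pot with balls of twine, 100 mm wide
- jar: bystander, to be left where it is: amber glass jar with a brass cap, 68 mm wide, 100 mm tall
- slice: bystander, to be left where it is: log slice, 90 mm wide, 16 mm thick
- brush: bystander, to be left where it is: brush lying on the table
- mallet: bystander, to be left where it is: hammer lying on the table
- pencils: bystander, to be left where it is: aluminium can of pencils, 72 mm wide
There are look-alikes about, which are no part of the job. What is shaped like the part that bears pail_e_mid but pink is not meant.

How it is judged:
On the way:
1. every pail stands upright between the rails, inside the mouth (y of pail_a_mid in the frame of carrier between -0.122 and 0.122 m and x of pail_a_mid in the frame of carrier between -0.01 and 0.01 m and height (world z) of pail_a_mid between 0.034 and 0.045 m and angle between each of pail_a_mid, pail_b_mid, pail_c_mid, pail_d_mid, pail_e_mid's own z axis and vertical below 0.12 rad and y of pail_b_mid in the frame of carrier between -0.122 and 0.122 m and x of pail_b_mid in the frame of carrier between -0.01 and 0.01 m and height (world z) of pail_b_mid between 0.034 and 0.045 m and y of pail_c_mid in the frame of carrier between -0.122 and 0.122 m and x of pail_c_mid in the frame of carrier between -0.01 and 0.01 m and height (world z) of pail_c_mid between 0.034 and 0.045 m and y of pail_d_mid in the frame of carrier between -0.122 and 0.122 m and x of pail_d_mid in the frame of carrier between -0.01 and 0.01 m and height (world z) of pail_d_mid between 0.034 and 0.045 m and y of pail_e_mid in the frame of carrier between -0.122 and 0.122 m and x of pail_e_mid in the frame of carrier between -0.01 and 0.01 m and height (world z) of pail_e_mid between 0.034 and 0.045 m and value of joint gate above 0.3 rad), for 0.2 s.
At the end, for the whole second after the job is handed in: every pail present stands upright (within 7 degrees) and at rest on the carrier floor, centred within 10 mm between the rails and wholly inside the mouth (centre at most 122 mm out from mid-lane); all were in before the gate was closed; the gate is shut to within 0.1 rad (y of pail_a_mid in the frame of carrier between -0.122 and 0.122 m and x of pail_a_mid in the frame of carrier between -0.01 and 0.01 m and height (world z) of pail_a_mid between 0.034 and 0.045 m and angle between each of pail_a_mid, pail_b_mid, pail_c_mid, pail_d_mid, pail_e_mid's own z axis and vertical below 0.12 rad and y of pail_b_mid in the frame of carrier between -0.122 and 0.122 m and x of pail_b_mid in the frame of carrier between -0.01 and 0.01 m and height (world z) of pail_b_mid between 0.034 and 0.045 m and y of pail_c_mid in the frame of carrier between -0.122 and 0.122 m and x of pail_c_mid in the frame of carrier between -0.01 and 0.01 m and height (world z) of pail_c_mid between 0.034 and 0.045 m and y of pail_d_mid in the frame of carrier between -0.122 and 0.122 m and x of pail_d_mid in the frame of carrier between -0.01 and 0.01 m and height (world z) of pail_d_mid between 0.034 and 0.045 m and y of pail_e_mid in the frame of carrier between -0.122 and 0.122 m and x of pail_e_mid in the frame of carrier between -0.01 and 0.01 m and height (world z) of pail_e_mid between 0.034 and 0.045 m and value of joint gate below 0.1 rad and linear speed of each of pail_a, pail_b, pail_c, pail_d, pail_e below 0.03 m/s); the robot touches nothing.
It fails at once if the hoop is moved by more than 40 mm (distance of hoop from where it was at the start of the episode above 0.04 m).
It fails at once if another bystander on the table is moved by more than 30 mm (distance of any of twine_pot, jar, slice, brush, mallet, pencils from where it was at the start of the episode above 0.03 m).
Of pail_a, pail_b, pail_c, pail_d only 2 to 3 are there at a start; the rules pass over those that are not, and their reading is None.
At some moment in a run one of pail_e may be knocked a few centimetres aside while the robot is not near it.
Once in a run the grip may slacken for a moment while it holds something.
It also fails if it takes over 210 s, if anything falls off the work surface, if the arm or the gripper's body presses on something with over 40 N, if the wrist force passes 120 N, or if a joint passes its speed limit or range.

## Working session

There is one attempt and no reset: what is moved stays moved. The work goes in short steps, Python scripts to look and compute and a tool call to move; the robot and the scene stay as the last step left them, time stands still between calls to the robot, and variables do not carry over. Pictures are saved under pics/ and viewed, at most 14 in all, crops included, and the job is handed in when it is done.

Besides the shell and the picture viewer there is one more tool, called after "Request:" by a JSON object that holds its "name" and its "arguments", one argument or row to a line. send_rows: Moves the arm, as the interface text tells. Its arguments: {"type":"object","properties":{"plan":{"type":"array","items":{"type":"array"}},"newtons":{"type":"number"}},"required":["plan"]}

```bash
ls; mkdir -p pics
python3 - <<'E'
from station import r
import cv2,numpy as np
np.set_printoptions(precision=4,suppress=True)
for n in ("scene","top"):
    cv2.imwrite(f"pics/{n}0.png",cv2.cvtColor(r.capture(n),cv2.COLOR_RGB2BGR))
    c=r.camera_info(n);print(n,np.array(c["intrinsics"]),np.array(c["extrinsics"]))
s=r.get_state();print(s,r.grasp_offset)
E
```

```text
pics
scene [[495.1383   0.     318.403 ]
 [  0.     495.1383 198.7934]
 [  0.       0.       1.    ]] [[-0.2819  0.6741 -0.6827  1.6544]
 [ 0.9593  0.1861 -0.2123  0.3936]
 [-0.0161 -0.7148 -0.6992  1.3397]
 [ 0.      0.      0.      1.    ]]
top [[517.7555   0.     318.3852]
 [  0.     517.7555 202.1079]
 [  0.       0.       1.    ]] [[-0.0198 -0.9957  0.0908  0.3482]
 [-0.9998  0.0201  0.0021  0.0191]
 [-0.0039 -0.0907 -0.9959  1.6911]
 [ 0.      0.      0.      1.    ]]
{'time_s': 0.1, 'joints': array([ 1.07  ,  0.3426,  1.5249, -0.    ,  1.2754, -0.146 ]), 'dq': array([-0.0001, -0.001 , -0.0028,  0.0008, -0.0011, -0.0001]), 'tau': array([  0.0013, -43.2003, -24.4696,   0.0718,   0.0525,  -0.    ]), 'tcp_pos': array([0.1822, 0.492 , 0.2261]), 'eef_rot': array([-3.1402, -0.0002,  2.7868]), 'wrist_force': array([-0.2303,  0.0263,  0.6969]), 'torque': array([ 0.042 , -0.0196,  0.0206]), 'grip_force': 0.0, 'gripper_width': 1.0014303944800578} 0.0188
```

View pics/scene0.png

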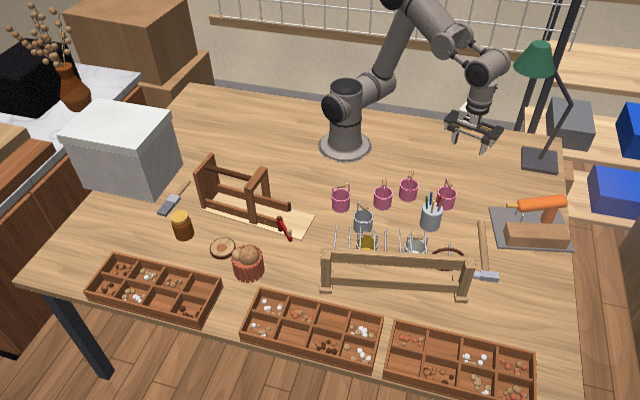

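View pics/top0.png

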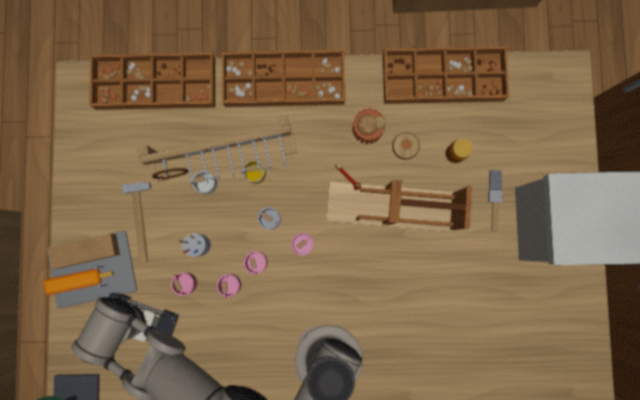

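The scene has a yellow and a white pail on the rack, and two hooks look empty. The steel pail is at top (269,218). Pink look-alikes are at (303,245), (255,263), (229,286) and (183,284), and the pencil can is at (194,244). I'll confirm in an enlarged crop.

```bash
cat > h.py <<'E'
from station import r
import cv2,numpy as np
np.set_printoptions(precision=4,suppress=True)
def ray(n,uv,c=None):
    c=c or r.camera_info(n);K=np.array(c["intrinsics"]);E=np.array(c["extrinsics"])
    d=E[:3,:3]@np.linalg.solve(K,[uv[0],uv[1],1.]);return E[:3,3],d
def onz(n,uv,z,c=None):
    o,d=ray(n,uv,c);return o+d*(z-o[2])/d[2]
def proj(n,p,c=None):
    c=c or r.camera_info(n);K=np.array(c["intrinsics"]);E=np.array(c["extrinsics"])
    q=K@(E[:3,:3].T@(np.array(p)-E[:3,3]));return q[:2]/q[2]
def snap(n): return cv2.cvtColor(r.capture(n),cv2.COLOR_RGB2BGR)
E
python3 - <<'E'
from h import *
t=cv2.imread('pics/top0.png');s=cv2.imread('pics/scene0.png')
cv2.imwrite('pics/tc1.png',cv2.resize(t[120:300,130:330],None,fx=4,fy=3.3333,interpolation=cv2.INTER_CUBIC)[:600] if 0 else cv2.resize(t[115:265,130:330],None,fx=4,fy=4,interpolation=cv2.INTER_CUBIC))
cv2.imwrite('pics/tc2.png',cv2.resize(t[125:245,315:515],None,fx=4,fy=4,interpolation=cv2.INTER_CUBIC))
cv2.imwrite('pics/sc1.png',cv2.resize(s[170:310,310:510],None,fx=4,fy=4,interpolation=cv2.INTER_CUBIC))
E
```

```text
(no output)
```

View pics/tc1.png

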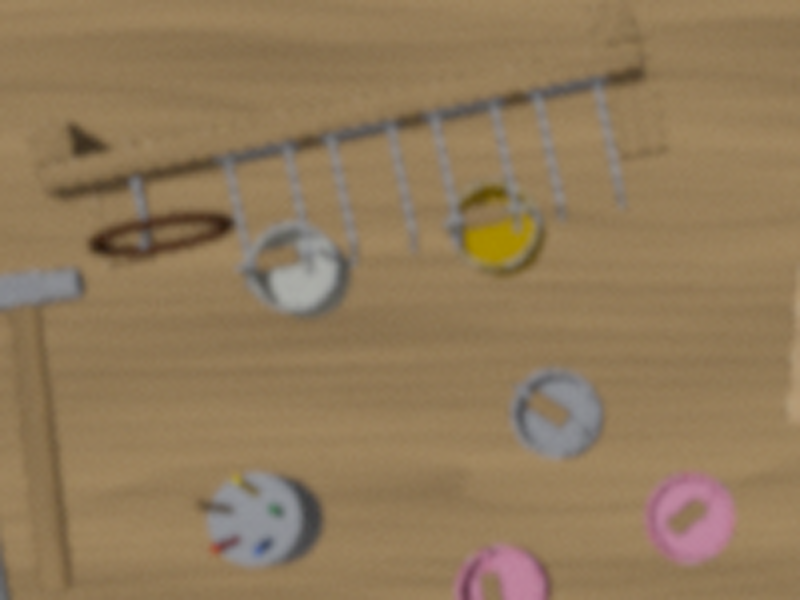

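View pics/tc2.png

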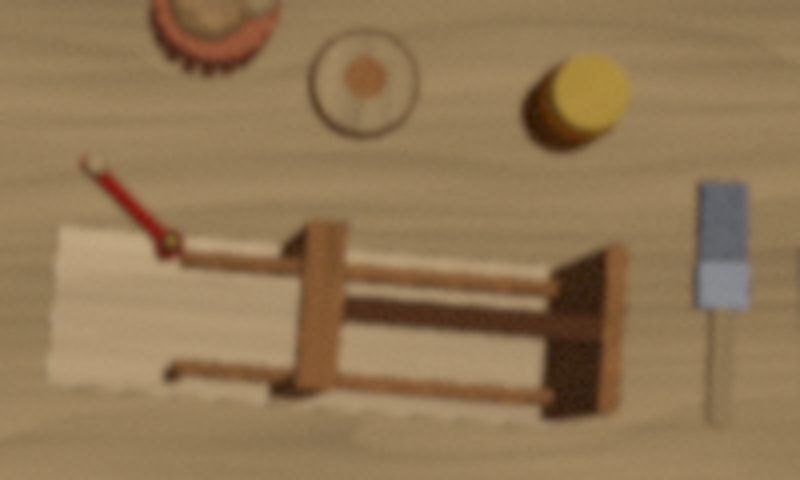

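View pics/sc1.png

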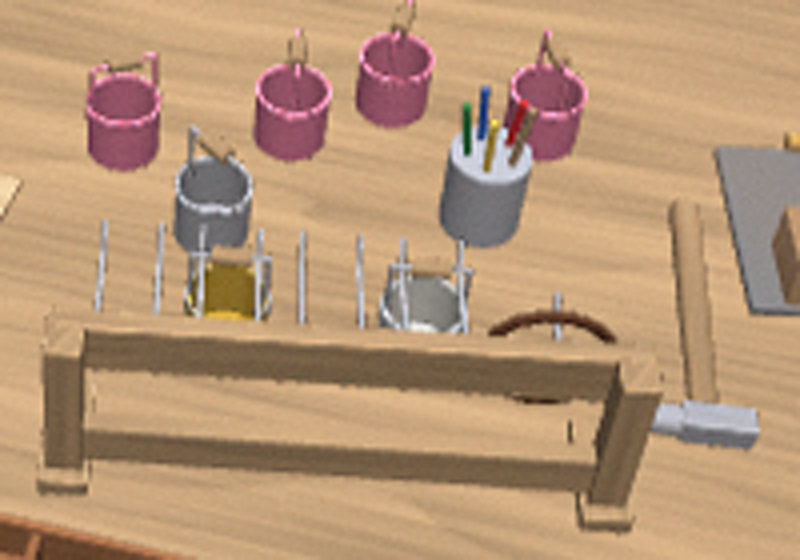

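Confirmed: yellow is at hook −40, white is at hook +120 next to the hoop, and hooks −120 and +40 are empty. The steel pail is at top (267,217). It is grey with an open handle, unlike the pink ones. The pencil can at (194,244) holds pencils. Next I measure.

Run:
```python
from h import *
f1=lambda u,v:(130+u/4-.375,115+v/4-.375); f2=lambda u,v:(315+u/4-.375,125+v/4-.375)
P=lambda n,uv,z:print(n,onz('top',uv,z))
for n,uv,z in [('yel grip',(487,218),.138),('wh grip',(280,258),.138),('steel grip',(547,408),.108),('tip-143',(622,205),.155),('tip-97',(562,213),.155),('tip17',(415,248),.155),('tip63',(355,258),.155),('beamL',(55,192),.16),('beamR',(643,75),.16)]: P(n,f1(*uv),z)
for n,uv,z in [('floor+x',(62,228),.008),('floor-x',(50,382),.008),('pinTop',(170,242),.074),('knob',(93,165),.092),('rail-x end',(172,370),.048),('headA',(312,222),.187),('headB',(347,222),.187),('headC',(332,390),.187),('headD',(297,388),.187),('endA',(628,245),.187),('endB',(615,412),.187),('bar',(345,310),.187)]: P(n,f2(*uv),z)
# scene cross: yellow/white grip
g=lambda u,v:(310+u/4-.375,170+v/4-.375)
def tri(a,b):
    o1,d1=ray('top',a);o2,d2=ray('scene',b)
    A=np.c_[d1,-d2];t=np.linalg.lstsq(A,o2-o1,rcond=None)[0];return (o1+d1*t[0]+o2+d2*t[1])/2,np.linalg.norm(o1+d1*t[0]-o2-d2*t[1])
print(tri(f1(487,218),g(235,263)),tri(f1(280,258),g(430,275)),tri(f1(547,408),g(214,148)))
```

```text
yel grip [0.5942 0.2234 0.138 ]
wh grip [0.5668 0.3803 0.138 ]
steel grip [0.451  0.1826 0.108 ]
tip-143 [0.5993 0.1198 0.155 ]
tip-97 [0.5942 0.1649 0.155 ]
tip17 [0.5699 0.2753 0.155 ]
tip63 [0.5633 0.3202 0.155 ]
beamL [0.617  0.5438 0.16  ]
beamR [0.6969 0.1023 0.16  ]
floor+x [ 0.5682 -0.0172  0.008 ]
floor-x [ 0.4422 -0.0047  0.008 ]
pinTop [ 0.5467 -0.1004  0.074 ]
knob [ 0.6062 -0.0407  0.092 ]
rail-x end [ 0.4475 -0.1012  0.048 ]
headA [ 0.5455 -0.1963  0.187 ]
headB [ 0.545  -0.2219  0.187 ]
headC [ 0.4223 -0.2068  0.187 ]
headD [ 0.4242 -0.1815  0.187 ]
endA [ 0.5239 -0.4264  0.187 ]
endB [ 0.4022 -0.4113  0.187 ]
bar [ 0.4804 -0.2182  0.187 ]
(array([0.5946, 0.2274, 0.131 ]), np.float64(0.006211407478311585)) (array([0.5672, 0.3826, 0.1338]), np.float64(0.0024456197033998284)) (array([0.4509, 0.182 , 0.1114]), np.float64(0.00045108506469432455))
```

```bash
cat >> h.py <<'E'
def go(x,y,z,yawdeg):
    s=r.get_state();roll,pit,yaw=s["eef_rot"];from_=s["tcp_pos"]
    from scipy.spatial.transform import Rotation as Ro
    R=Ro.from_euler('xyz',[roll,pit,yaw]);T=Ro.from_euler('xyz',[np.pi,0,np.radians(yawdeg)])
    print("turn",(R.inv()*T).as_rotvec(degrees=True).round(2),"cm",(R.inv().apply(np.array([x,y,z])-from_)*100).round(2),"at",from_,np.degrees(yaw).round(2),"t",round(s["time_s"],1))
E
python3 -c "
from h import *
go(.451,.1825,.27,53)"
```

```text
turn [ -0.06   0.07 106.67] cm [-35.96 -19.69  -4.37] at [0.1822 0.492  0.2261] 159.67 t 0.1
```

Request:
{"name": "send_rows", "arguments": {
  "plan": [
    [[0,0,107],[-36,-19.7,-4.4],0],
    [[0,0,107],[-36,-19.7,-4.4],0],
    [[0,0,107],[-36,-19.7,-4.4],0],
    [[0,0,107],[-36,-19.7,-4.4],0],
    [[0,0,107],[-36,-19.7,-4.4],0],
    [[0,0,107],[-36,-19.7,-4.4],0],
    [[0,0,107],[-36,-19.7,-4.4],0],
    [[0,0,107],[-36,-19.7,-4.4],0]
  ]
}}

```text
time_s: 1.1
tcp_pos: [0.4531, 0.1802, 0.2704]
eef_rot: [-3.142, 0.0, 1.276]
wrist_force: [-0.4, 0.4, 0.5]
gripper_width: 0.999
grip_force: 0.0
```

```bash
python3 -c "
from h import *
go(.451,.1825,.27,53)"
```

```text
turn [ 0.    0.03 20.14] cm [ 0.15 -0.27  0.04] at [0.4531 0.1802 0.2704] 73.14 t 1.1
```

Request:
{"name": "send_rows", "arguments": {
  "plan": [
    [[0,0,20],[0,-0.2,0],0],
    [[0,0,20],[0,-0.2,0],0],
    [[0,0,20],[0,-0.2,0],0],
    [[0,0,20],[0,-0.2,0],0]
  ]
}}

```text
time_s: 1.6
tcp_pos: [0.4495, 0.1831, 0.2705]
eef_rot: [-3.141, 0.0, 0.941]
wrist_force: [0.3, -0.5, -0.9]
gripper_width: 1.001
grip_force: 0.0
```

Run:
```python
from h import *
c=r.camera_info('wrist');im=snap('wrist');cv2.imwrite('pics/w1.png',im)
print(np.array(c['intrinsics']),np.array(c['extrinsics']));s=r.get_state();print(s['tcp_pos'],s['eef_rot'])
print(proj('wrist',[.451,.1825,.108],c))
```

```text
[[323.9626   0.     323.0196]
 [  0.     323.9626 208.72  ]
 [  0.       0.       1.    ]] [[ 0.8077 -0.5688 -0.1554  0.491 ]
 [-0.5897 -0.7796 -0.2111  0.2405]
 [-0.0011  0.2621 -0.965   0.4279]
 [ 0.      0.      0.      1.    ]]
[0.4495 0.1831 0.2706] [-3.1414  0.0001  0.9403]
[325.2196 192.9983]
```

View pics/w1.png

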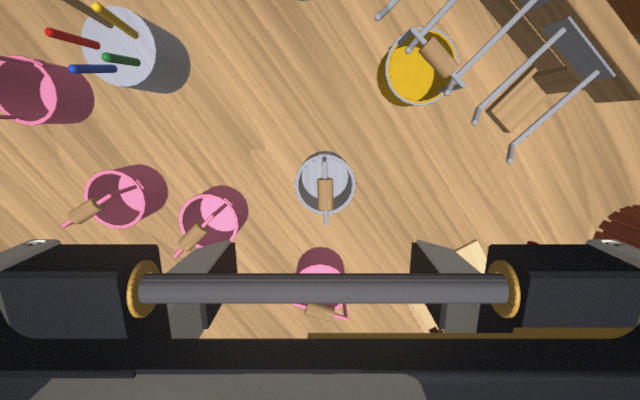

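The wrist view shows the steel pail with its grip at (325.5,193.5), aligned with the tool. The prediction was (325,193), so I descend.

```bash
python3 -c "
from h import *
print(onz('wrist',(325.5,193.5),.108))
go(.451,.1825,.089,53.5)"
```

```text
[0.451  0.1819 0.108 ]
turn [-0.01  0.01  0.38] cm [ 0.04  0.16 18.16] at [0.4495 0.1831 0.2706] 53.88 t 1.6
```

Request:
{"name": "send_rows", "arguments": {
  "plan": [
    [[0,0,0],[0,0.2,5],0],
    [[0,0,0],[0,0.2,10],0],
    [[0,0,0],[0,0.2,15],0],
    [[0,0,0],[0,0.2,18.2],0],
    [[0,0,0],[0,0.2,18.2],0],
    [[0,0,0],[0,0.2,18.2],1],
    [[0,0,0],[0,0.2,18.2],1],
    [[0,0,0],[0,0.2,18.2],1]
  ],
  "newtons": 25
}}

```text
time_s: 2.65
tcp_pos: [0.4519, 0.1821, 0.0899]
eef_rot: [3.14, -0.002, 0.938]
wrist_force: [0.7, -0.0, -0.2]
gripper_width: 0.724
grip_force: 0.0
```

Request:
{"name": "send_rows", "arguments": {
  "plan": [
    [[0,0,0],[0,0,0],1],
    [[0,0,0],[0,0,0],1],
    [[0,0,0],[0,0,-3],1],
    [[0,0,0],[0,0,-6],1],
    [[0,0,0],[0,0,-9],1],
    [[0,0,0],[0,0,-9],1]
  ]
}}

```text
time_s: 3.4
tcp_pos: [0.4525, 0.1822, 0.1808]
eef_rot: [3.138, -0.004, 0.938]
wrist_force: [-0.4, 0.2, -0.7]
gripper_width: 0.07
grip_force: 0.0
```

```bash
python3 -c "
from h import *
C=np.array([.4782,-.2563]);X=np.array([.994,-.110]);Y=np.array([.110,.994])
p=C+.115*Y;print(p, C+.19*Y)
go(*(C+.19*Y),.20,83.7)
go(*(C+.115*Y),.20,83.7)
cv2.imwrite('pics/w2.png',snap('wrist'))"
```

```text
[ 0.4909 -0.142 ] [ 0.4991 -0.0674]
turn [  0.23  -0.16 -29.97] cm [-17.36  18.53  -1.93] at [0.4525 0.1822 0.1808] 53.73 t 3.4
turn [  0.23  -0.16 -29.97] cm [-23.86  22.28  -1.94] at [0.4525 0.1822 0.1808] 53.73 t 3.4
```

View pics/w2.png

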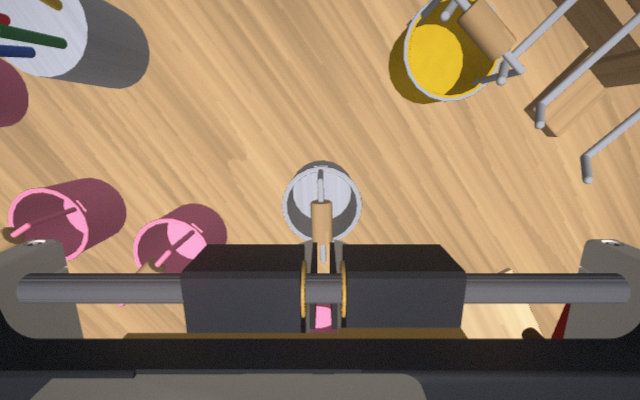

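The fingers were still closing when I lifted; they need about 9 rows. The steel pail is undisturbed at (321,205), so I retry.

Request:
{"name": "send_rows", "arguments": {
  "plan": [
    [[0,0,0],[0,0,0],0.5],
    [[0,0,0],[0,0,0],0.5],
    [[0,0,0],[0,0,0],0.5],
    [[0,0,0],[0,0,0],0.5],
    [[0,0,0],[0,0,0],0.5],
    [[0,0,0],[0,0,4.5],0.5],
    [[0,0,0],[0,0,9.1],0.5],
    [[0,0,0],[0,0,9.1],0.5]
  ]
}}

```text
time_s: 4.45
tcp_pos: [0.449, 0.1814, 0.0854]
eef_rot: [-3.137, 0.005, 0.938]
wrist_force: [0.3, 0.5, -0.4]
gripper_width: 0.501
grip_force: 0.0
```

Request:
{"name": "send_rows", "arguments": {
  "plan": [
    [[0,0,0],[0,0,0],1],
    [[0,0,0],[0,0,0],1],
    [[0,0,0],[0,0,0],1],
    [[0,0,0],[0,0,0],1],
    [[0,0,0],[0,0,0],1],
    [[0,0,0],[0,0,0],1]
  ]
}}

```text
time_s: 5.2
tcp_pos: [0.4519, 0.1823, 0.0886]
eef_rot: [3.141, -0.002, 0.938]
wrist_force: [0.2, 1.0, 6.8]
gripper_width: 0.164
grip_force: 24.9
```

Request:
{"name": "send_rows", "arguments": {
  "plan": [
    [[0,0,0],[0,0,-5],1],
    [[0,0,0],[0,0,-11],1],
    [[0,0,-10],[-4,4.5,-11],1],
    [[0,0,-20],[-8,9,-11],1],
    [[0,0,-30],[-13,14,-11],1],
    [[0,0,-30],[-17.4,18.5,-11],1],
    [[0,0,-30],[-17.4,18.5,-11],1],
    [[0,0,-30],[-17.4,18.5,-11],1]
  ]
}}

```text
time_s: 6.2
tcp_pos: [0.4972, -0.0697, 0.1972]
eef_rot: [-3.141, -0.0, 1.458]
wrist_force: [0.4, 1.0, -1.4]
gripper_width: 0.165
grip_force: 24.9
```

Run:
```python
from h import *
C=np.array([.4782,-.2563]);Y=np.array([.110,.994]);X=np.array([.994,-.110])
go(*(C+.19*Y),.097,83.7)
t=snap('top');cv2.imwrite('pics/t3.png',t)
c=r.camera_info('wrist');w=snap('wrist');print(r.get_state()['gripper_width'])
def W(a,b,z): p=C+a*X+b*Y;return (*p,z)
for n,p in dict(railL=W(-.038,.15,.048),railR=W(.038,.15,.048),floorL=W(-.065,.25,.008),floorR=W(.065,.25,.008),pin=W(.051,.162,.074)).items():
    q=proj('wrist',p,c);print(n,q)
    if 0<q[0]<640 and 0<q[1]<400: cv2.circle(w,tuple(int(v) for v in q),3,(255,0,255),1)
cv2.imwrite('pics/w3.png',w)
```

```text
turn [-0.05 -0.   -0.17] cm [ 0.25  0.17 10.02] at [ 0.4972 -0.0697  0.1972] 83.53 t 6.2
0.16263433421730533
railL [287.6485 234.5695]
railR [363.4873 234.4694]
floorL [262.9115 130.9112]
floorR [387.8205 130.6485]
pin [381.4771 231.6561]
```

View pics/w3.png

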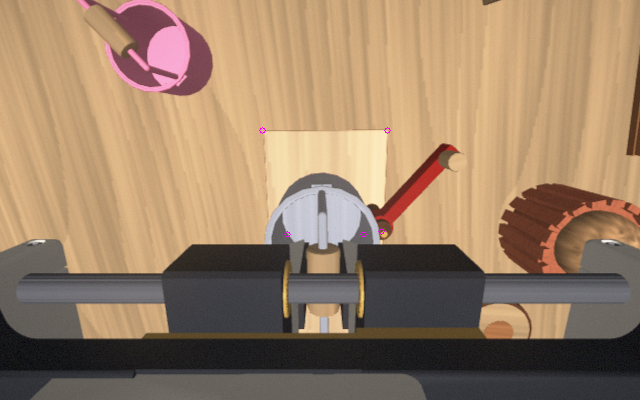

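The predicted floor corners match the view to within 2 px and the pail hangs straight, so I lower it onto the apron and then slide it in.

Request:
{"name": "send_rows", "arguments": {
  "plan": [
    [[0,0,0],[0.2,0.15,4],1],
    [[0,0,0],[0.2,0.15,8],1],
    [[0,0,0],[0.2,0.15,9.5],1],
    [[0,0,0],[0.2,0.15,9.9],1],
    [[0,0,0],[0.2,0.15,9.9],1]
  ]
}}

```text
time_s: 6.92
tcp_pos: [0.4998, -0.0658, 0.0997]
eef_rot: [3.14, 0.0, 1.462]
wrist_force: [-1.1, -0.1, -1.4]
gripper_width: 0.166
grip_force: 24.9
```

Run:
```python
from h import *
C=np.array([.4782,-.2563]);Y=np.array([.110,.994])
go(*(C+.115*Y),.097,83.7)
```

```text
turn [0.1  0.01 0.06] cm [-7.67 -0.07  0.27] at [ 0.4998 -0.0658  0.0997] 83.76 t 6.9
```

Request:
{"name": "send_rows", "arguments": {
  "plan": [
    [[0,0,0],[-1,0,0],1],
    [[0,0,0],[-2.5,0,0],1],
    [[0,0,0],[-4,0,0],1],
    [[0,0,0],[-5.5,0,0],1],
    [[0,0,0],[-7,0,0],1],
    [[0,0,0],[-7.5,0,0],1],
    [[0,0,0],[-7.5,0,0],1],
    [[0,0,0],[-7.5,0,0],1]
  ]
}}

```text
time_s: 7.92
tcp_pos: [0.4909, -0.1402, 0.0986]
eef_rot: [-3.141, -0.0, 1.462]
wrist_force: [-0.9, 1.3, -0.8]
gripper_width: 0.166
grip_force: 24.9
```

Run:
```python
from h import *
C=np.array([.4782,-.2563]);Y=np.array([.110,.994])
go(*(C+.115*Y),.0966,83.7);print(r.get_state()['wrist_force'],r.get_state()['torque'])
```

```text
turn [-0.02 -0.02  0.04] cm [-0.18  0.02  0.2 ] at [ 0.4909 -0.1402  0.0986] 83.74 t 7.9
[-0.9479  1.2883 -0.7653] [-0.0792  0.0582  0.0132]
```

Lower 2 mm, then open to a modest width and rise.

Request:
{"name": "send_rows", "arguments": {
  "plan": [
    [[0,0,0],[0,0,0.2],1],
    [[0,0,0],[0,0,0.2],1],
    [[0,0,0],[0,0,0.2],0.5],
    [[0,0,0],[0,0,0.2],0.5],
    [[0,0,0],[0,0,0.2],0.5],
    [[0,0,0],[0,0,0.2],0.5],
    [[0,0,0],[0,0,0.2],0.5],
    [[0,0,0],[0,0,0.2],0.5]
  ]
}}

```text
time_s: 8.93
tcp_pos: [0.4909, -0.1405, 0.0967]
eef_rot: [3.142, -0.0, 1.461]
wrist_force: [-0.6, 0.5, -0.7]
gripper_width: 0.499
grip_force: 0.0
```

Request:
{"name": "send_rows", "arguments": {
  "plan": [
    [[0,0,0],[0,0,-4],0.5],
    [[0,0,0],[0,0,-9],0.5],
    [[0,0,0],[4,0,-14],0.5],
    [[0,0,0],[8,0,-18],0.5],
    [[0,0,0],[12,0,-18],0.5],
    [[0,0,0],[12,0,-18],0.5]
  ]
}}

```text
time_s: 9.68
tcp_pos: [0.5041, -0.0191, 0.2772]
eef_rot: [3.141, -0.0, 1.465]
wrist_force: [-0.4, -0.6, -0.2]
gripper_width: 0.499
grip_force: 0.0
```

Run:
```python
from h import *
go(.52,.225,.28,100)
w=snap('wrist')
t=snap('top');
cv2.imwrite('pics/c4.png',np.vstack([cv2.resize(w[:245],(640,245)),cv2.resize(t[150:250,320:480],(640,355))]))
```

```text
turn [  0.06  -0.02 -16.07] cm [24.44 -1.   -0.27] at [ 0.5041 -0.0191  0.2772] 83.93 t 9.7
```

View pics/c4.png

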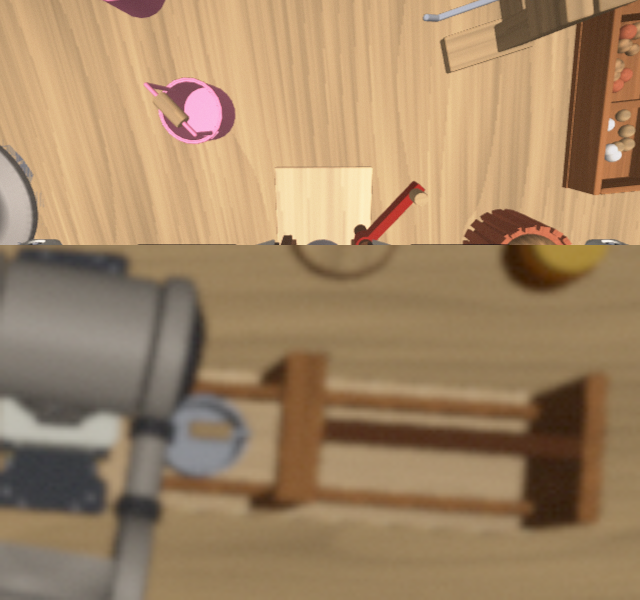

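The steel pail stands in the lane. Now I hover over the yellow pail.

Request:
{"name": "send_rows", "arguments": {
  "plan": [
    [[0,0,-8],[6,-2,-2],0.5],
    [[0,0,-16],[12,-4,-2],0.5],
    [[0,0,-16],[18,-6,-2],0.5],
    [[0,0,-16],[24,-8,-2],0.5],
    [[0,0,-16],[25.3,-8,-2],0.5],
    [[0,0,-16],[25.3,-8,-2],0.5]
  ]
}}

```text
time_s: 10.52
tcp_pos: [0.4525, 0.2387, 0.2961]
eef_rot: [-3.141, 0.001, 1.741]
wrist_force: [0.0, 0.0, -0.3]
gripper_width: 0.498
grip_force: 0.0
```

Run:
```python
from h import *
c=r.camera_info('wrist');w=snap('wrist');s=r.get_state();print(s['tcp_pos'],np.degrees(s['eef_rot']),proj('wrist',[.5942,.2255,.138],c))
cv2.imwrite('pics/w5.png',w)
```

```text
[0.4527 0.2378 0.2962] [-179.9512    0.0541   99.6993] [457.0753 229.7159]
```

View pics/w5.png

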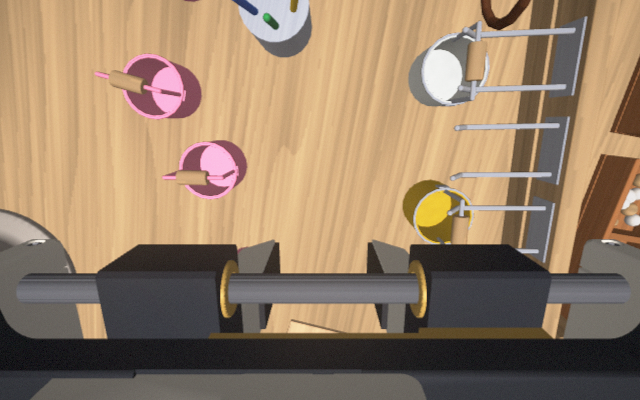

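Run:
```python
from h import *
print(onz('wrist',(476,62),.138),onz('wrist',(460,230),.138))
print(onz('wrist',(550,174),.133)-onz('wrist',(480,175.5),.133),onz('wrist',(560,126),.133)-onz('wrist',(480,127.5),.133))
go(.5942,.2255,.25,100)
```

```text
[0.5675 0.381  0.138 ] [0.5974 0.2246 0.138 ]
[0.0682 0.0131 0.    ] [0.0751 0.0142 0.    ]
turn [-0.05  0.05 -0.3 ] cm [-3.59 13.75  4.61] at [0.4527 0.2378 0.2962] 99.7 t 10.6
```

Request:
{"name": "send_rows", "arguments": {
  "plan": [
    [[0,0,-0.3],[-2,5,0],0.5],
    [[0,0,-0.3],[-3.7,10,0],0.5],
    [[0,0,-0.3],[-3.7,13.9,2],0.5],
    [[0,0,-0.3],[-3.7,13.9,4],0.5],
    [[0,0,-0.3],[-3.7,13.9,5],0.5],
    [[0,0,-0.3],[-3.7,13.9,5],0.5]
  ]
}}

```text
time_s: 11.32
tcp_pos: [0.5953, 0.2245, 0.2465]
eef_rot: [-3.14, 0.0, 1.744]
wrist_force: [-0.3, 0.1, 1.1]
gripper_width: 0.5
grip_force: 0.0
```

Run:
```python
from h import *
c=r.camera_info('wrist');w=snap('wrist');go(.5955,.224,.119,100);print(proj('wrist',[.5955,.224,.138],c))
cv2.imwrite('pics/w6.png',w[100:350,150:500])
```

```text
turn [ 0.03  0.   -0.04] cm [-0.09 -0.03 12.85] at [0.5955 0.225  0.2475] 99.96 t 11.4
[323.3302 208.0414]
```

View pics/w6.png

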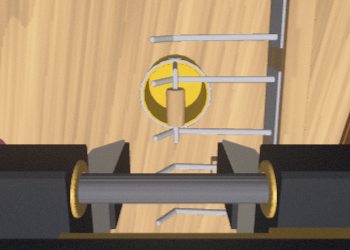

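The yellow grip is centred at (325.5,207.5) against a predicted (323,208), so I descend and grip.

Request:
{"name": "send_rows", "arguments": {
  "plan": [
    [[0,0,0],[-0.1,0.1,4],0.5],
    [[0,0,0],[-0.1,0.1,8],0.5],
    [[0,0,0],[-0.1,0.1,12],0.5],
    [[0,0,0],[-0.1,0.1,12.9],0.5],
    [[0,0,0],[-0.1,0.1,12.9],0.5],
    [[0,0,0],[-0.1,0.1,12.9],1],
    [[0,0,0],[-0.1,0.1,12.9],1],
    [[0,0,0],[-0.1,0.1,12.9],1]
  ]
}}

```text
time_s: 12.38
tcp_pos: [0.5969, 0.2253, 0.1186]
eef_rot: [3.14, -0.0, 1.746]
wrist_force: [-0.0, 0.3, 0.1]
gripper_width: 0.221
grip_force: 0.0
```

Request:
{"name": "send_rows", "arguments": {
  "plan": [
    [[0,0,0],[0,0,0],1],
    [[0,0,0],[0,0,0],1],
    [[0,0,0],[0,0,0],1],
    [[0,0,0],[0,0,0],1]
  ]
}}

```text
time_s: 12.88
tcp_pos: [0.5969, 0.2253, 0.1182]
eef_rot: [3.14, -0.0, 1.746]
wrist_force: [0.6, -0.5, 4.5]
gripper_width: 0.165
grip_force: 25.0
```

Request:
{"name": "send_rows", "arguments": {
  "plan": [
    [[0,0,0],[0,0,-2],1],
    [[0,0,0],[0,0,-4],1],
    [[0,0,0],[0,0,-6],1],
    [[0,0,0],[0,0,-8],1],
    [[0,0,0],[0,-4,-9],1],
    [[0,0,0],[0,-9,-9],1],
    [[0,0,0],[0,-9,-9],1]
  ]
}}

```text
time_s: 13.75
tcp_pos: [0.5038, 0.2089, 0.207]
eef_rot: [-3.137, 0.0, 1.747]
wrist_force: [-0.2, 0.6, -0.6]
gripper_width: 0.007
grip_force: 0.0
```

Run:
```python
from h import *
C=np.array([.4782,-.2563]);Y=np.array([.110,.994])
go(*(C+.2*Y),.20,83.7)
```

```text
turn [-0.29  0.05 16.37] cm [-26.17  -5.01   0.73] at [0.5038 0.2089 0.207 ] 100.07 t 13.8
```

The grip is empty, so the pail was lost (slackened grip or a catch on the hook). I look again.

Run:
```python
from h import *
w=snap('wrist');t=snap('scene')
cv2.imwrite('pics/c7.png',np.vstack([w[:260],cv2.resize(t[170:310,310:510],(486,340))[:, :486] if 0 else np.pad(cv2.resize(t[170:310,310:510],(486,340)),((0,0),(0,154),(0,0)))]))
```

```text
(no output)
```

View pics/c7.png

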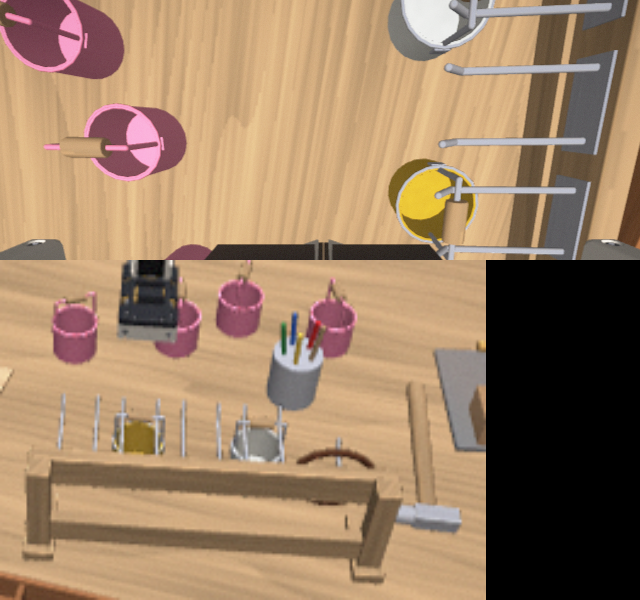

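The yellow pail is still hanging on its hook, with its grip at (456,222). The grip slackened once. I'll retry with more force.

Run:
```python
from h import *
print(onz('wrist',(456,222),.138),proj('wrist',(.5969,.2253,.138)))
go(.5969,.2253,.2075,100)
```

```text
[0.6043 0.2258 0.138 ] [446.053  220.9035]
turn [ 0.02 -0.    0.04] cm [0.   9.04 0.04] at [0.5079 0.2095 0.2079] 100.04 t 13.8
```

Request:
{"name": "send_rows", "arguments": {
  "plan": [
    [[0,0,0],[0,0,-2],0.5],
    [[0,0,0],[0,0,-4],0.5],
    [[0,0,0],[0,4.5,-4],0.5],
    [[0,0,0],[0,9,-4],0.5],
    [[0,0,0],[0,9,-4],0.5],
    [[0,0,0],[0,9,-4],0.5],
    [[0,0,0],[0,9,-4],0.5]
  ],
  "newtons": 45
}}

```text
time_s: 14.72
tcp_pos: [0.596, 0.2252, 0.2481]
eef_rot: [3.142, -0.0, 1.746]
wrist_force: [0.0, -0.3, 0.9]
gripper_width: 0.496
grip_force: 0.0
```

Run:
```python
from h import *
c=r.camera_info('wrist');w=snap('wrist');go(.5969,.2253,.117,100);print(proj('wrist',[.5969,.2253,.138],c))
hsv=cv2.cvtColor(w,cv2.COLOR_BGR2HSV)
cv2.imwrite('pics/w8.png',cv2.resize(w[100:350,150:500],None,fx=2,fy=2))
```

```text
turn [ 0.03 -0.01  0.04] cm [-0.01  0.08 13.13] at [0.596  0.2252 0.2483] 100.04 t 14.8
[324.1516 207.0345]
```

View pics/w8.png

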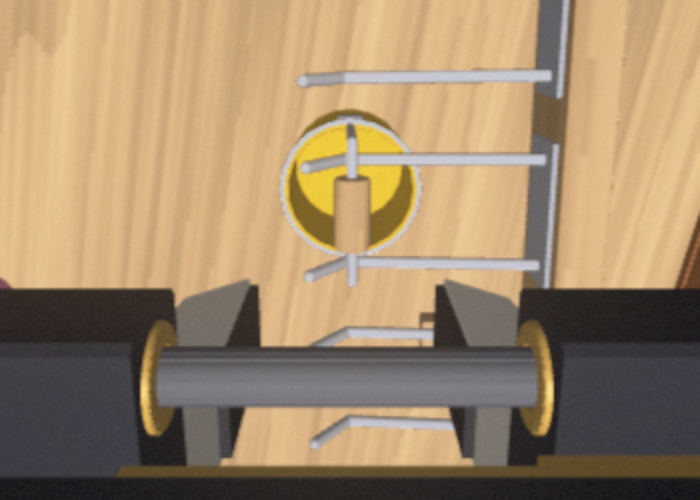

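The yellow pail is back in the dip, with its grip at full-image (326,206.5), so I grip it again.

Request:
{"name": "send_rows", "arguments": {
  "plan": [
    [[0,0,0],[0,0.15,4],0.5],
    [[0,0,0],[0,0.15,8],0.5],
    [[0,0,0],[0,0.15,12],0.5],
    [[0,0,0],[0,0.15,13.2],0.5],
    [[0,0,0],[0,0.15,13.2],0.5],
    [[0,0,0],[0,0.15,13.2],1],
    [[0,0,0],[0,0.15,13.2],1],
    [[0,0,0],[0,0.15,13.2],1]
  ]
}}

```text
time_s: 15.78
tcp_pos: [0.5984, 0.2255, 0.1167]
eef_rot: [3.14, -0.0, 1.746]
wrist_force: [0.6, 0.1, 0.1]
gripper_width: 0.221
grip_force: 0.0
```

Request:
{"name": "send_rows", "arguments": {
  "plan": [
    [[0,0,0],[0,0,0],1],
    [[0,0,0],[0,0,0],1],
    [[0,0,0],[0,0,0],1],
    [[0,0,0],[0,0,0],1],
    [[0,0,0],[0,0,0],1]
  ]
}}

```text
time_s: 16.4
tcp_pos: [0.5983, 0.2255, 0.1161]
eef_rot: [3.141, -0.0, 1.746]
wrist_force: [0.6, 0.1, 5.1]
gripper_width: 0.16
grip_force: 45.0
```

Request:
{"name": "send_rows", "arguments": {
  "plan": [
    [[0,0,0],[0,0,-1],1],
    [[0,0,0],[0,0,-2],1],
    [[0,0,0],[0,0,-3.5],1],
    [[0,0,0],[0,0,-5],1],
    [[0,0,0],[0,0,-5],1]
  ]
}}

```text
time_s: 17.02
tcp_pos: [0.5989, 0.2252, 0.1617]
eef_rot: [-3.14, 0.0, 1.745]
wrist_force: [12.6, 3.2, -29.1]
gripper_width: 0.158
grip_force: 45.0
```

The handle loop caught on the prongs: the rim meets them at about 39 mm of lift. I lower to about 30 mm and then slide out.

Request:
{"name": "send_rows", "arguments": {
  "plan": [
    [[0,0,0],[0,0,0.8],1],
    [[0,0,0],[0,0,1.6],1],
    [[0,0,0],[0,0,1.6],1]
  ]
}}

```text
time_s: 17.4
tcp_pos: [0.5977, 0.2254, 0.1497]
eef_rot: [-3.141, -0.0, 1.746]
wrist_force: [-0.1, 0.5, -2.2]
gripper_width: 0.158
grip_force: 45.0
```

Request:
{"name": "send_rows", "arguments": {
  "plan": [
    [[0,0,0],[0,-0.7,0],1],
    [[0,0,0],[0,-1.4,0],1],
    [[0,0,0],[0,-2.1,0],1],
    [[0,0,0],[0,-2.1,0],1]
  ]
}}

```text
time_s: 17.9
tcp_pos: [0.5768, 0.2218, 0.1501]
eef_rot: [3.141, -0.0, 1.746]
wrist_force: [0.3, 0.3, -2.9]
gripper_width: 0.161
grip_force: 45.0
```

Request:
{"name": "send_rows", "arguments": {
  "plan": [
    [[0,0,0],[0,-2,0],1],
    [[0,0,0],[0,-4,0],1],
    [[0,0,0],[0,-6,0],1],
    [[0,0,0],[0,-7,-2],1],
    [[0,0,0],[0,-7,-5],1],
    [[0,0,0],[0,-7,-5],1]
  ]
}}

```text
time_s: 18.65
tcp_pos: [0.5106, 0.2101, 0.2035]
eef_rot: [3.134, -0.001, 1.746]
wrist_force: [-0.2, -0.5, -2.0]
gripper_width: 0.159
grip_force: 45.0
```

Run:
```python
from h import *
C=np.array([.4782,-.2563]);Y=np.array([.110,.994])
go(*(C+.2*Y),.20,83.7)
w=snap('wrist');cv2.imwrite('pics/w9.png',w)
# rim/yellow mask
h=cv2.cvtColor(w,cv2.COLOR_BGR2HSV);m=cv2.inRange(h,(22,170,120),(32,255,255));n,l,st,ce=cv2.connectedComponentsWithStats(m)
for i in range(1,n):
    if st[i,4]>200: print(st[i],ce[i])
```

```text
turn [ 0.43 -0.1  16.33] cm [-26.18  -5.68   0.29] at [0.5106 0.2101 0.2035] 100.03 t 18.6
[ 267  189   51   56 1750] [298.6749 217.1577]
[ 324  189   50   56 1630] [344.7491 217.0871]
```

Request:
{"name": "send_rows", "arguments": {
  "plan": [
    [[0,0,8],[-6,-1.5,0],1],
    [[0,0,16.3],[-12,-3,0],1],
    [[0,0,16.3],[-18,-4,0],1],
    [[0,0,16.3],[-24,-5.7,0],1],
    [[0,0,16.3],[-26.2,-5.7,0],1],
    [[0,0,16.3],[-26.2,-5.7,3],1],
    [[0,0,16.3],[-26.2,-5.7,6],1],
    [[0,0,16.3],[-26.2,-5.7,8],1]
  ]
}}

```text
time_s: 19.7
tcp_pos: [0.497, -0.0584, 0.1176]
eef_rot: [-3.139, -0.001, 1.461]
wrist_force: [-0.0, 0.8, -1.1]
gripper_width: 0.163
grip_force: 45.0
```

Request:
{"name": "send_rows", "arguments": {
  "plan": [
    [[0,0,0],[0,0,1],1],
    [[0,0,0],[0,0,1.5],1],
    [[0,0,0],[0,0,1.5],1],
    [[0,0,0],[0,0,1.5],1]
  ]
}}

```text
time_s: 20.2
tcp_pos: [0.4984, -0.0584, 0.1054]
eef_rot: [3.14, 0.0, 1.461]
wrist_force: [-0.4, -0.5, -1.7]
gripper_width: 0.161
grip_force: 45.0
```

Run:
```python
from h import *
C=np.array([.4782,-.2563]);Y=np.array([.110,.994])
go(*(C+.2*Y),.1,83.7);go(*(C+.116*Y),.1,83.7);print(r.get_state()['wrist_force'])
```

```text
turn [0.08 0.01 0.03] cm [0.11 0.17 0.54] at [ 0.4984 -0.0584  0.1054] 83.73 t 20.2
turn [0.08 0.01 0.03] cm [-8.29  0.16  0.54] at [ 0.4984 -0.0584  0.1054] 83.73 t 20.2
[-0.3822 -0.4964 -1.6509]
```

Lower in small steps, feeling for the floor.

Request:
{"name": "send_rows", "arguments": {
  "plan": [
    [[0,0,0],[0.1,0.15,0.4],1],
    [[0,0,0],[0.1,0.15,0.4],1],
    [[0,0,0],[0.1,0.15,0.4],1]
  ]
}}

```text
time_s: 20.58
tcp_pos: [0.4996, -0.0575, 0.1007]
eef_rot: [3.142, -0.0, 1.461]
wrist_force: [0.0, 0.3, -1.9]
gripper_width: 0.161
grip_force: 45.0
```

Request:
{"name": "send_rows", "arguments": {
  "plan": [
    [[0,0,0],[0,0,0.3],1],
    [[0,0,0],[0,0,0.3],1],
    [[0,0,0],[0,0,0.3],1]
  ]
}}

```text
time_s: 20.95
tcp_pos: [0.4996, -0.0575, 0.0978]
eef_rot: [3.141, -0.0, 1.461]
wrist_force: [-1.0, -0.1, 0.9]
gripper_width: 0.163
grip_force: 45.0
```

Request:
{"name": "send_rows", "arguments": {
  "plan": [
    [[0,0,0],[-1,0,0],1],
    [[0,0,0],[-2,0,0],1],
    [[0,0,0],[-3,0,0],1],
    [[0,0,0],[-4,0,0],1],
    [[0,0,0],[-5,0,0],1],
    [[0,0,0],[-6,0,0],1],
    [[0,0,0],[-7,0,0],1],
    [[0,0,0],[-7,0,0],1]
  ]
}}

```text
time_s: 21.95
tcp_pos: [0.4929, -0.1273, 0.0991]
eef_rot: [3.139, -0.001, 1.46]
wrist_force: [0.2, 4.2, 9.0]
gripper_width: 0.16
grip_force: 45.0
```

Run:
```python
from h import *
C=np.array([.4782,-.2563]);Y=np.array([.110,.994])
go(*(C+.115*Y),.097,83.7)
```

```text
turn [ 0.17 -0.04 -0.03] cm [-1.48 -0.04  0.21] at [ 0.4929 -0.1273  0.0991] 83.67 t 21.9
```

Request:
{"name": "send_rows", "arguments": {
  "plan": [
    [[0,0,0],[0,0,-0.1],1],
    [[0,0,0],[0,0,-0.2],1],
    [[0,0,0],[0,0,-0.2],1]
  ]
}}

```text
time_s: 22.32
tcp_pos: [0.492, -0.1272, 0.0997]
eef_rot: [3.141, -0.0, 1.461]
wrist_force: [1.1, 2.9, 2.3]
gripper_width: 0.162
grip_force: 45.0
```

Request:
{"name": "send_rows", "arguments": {
  "plan": [
    [[0,0,0],[-0.5,0,0],1],
    [[0,0,0],[-1,0,0],1],
    [[0,0,0],[-1.4,0,0],1],
    [[0,0,0],[-1.4,0,0],1]
  ]
}}

```text
time_s: 22.82
tcp_pos: [0.491, -0.1417, 0.0999]
eef_rot: [3.14, 0.0, 1.461]
wrist_force: [3.8, 2.2, 0.1]
gripper_width: 0.165
grip_force: 45.0
```

Run:
```python
from h import *
C=np.array([.4782,-.2563]);Y=np.array([.110,.994])
go(*(C+.115*Y),.097,83.7);print(r.get_state()['wrist_force'])
```

```text
turn [ 0.09  0.02 -0.  ] cm [-0.03 -0.01  0.29] at [ 0.491  -0.1417  0.0999] 83.7 t 22.8
[3.7812 2.2092 0.1462]
```

Request:
{"name": "send_rows", "arguments": {
  "plan": [
    [[0,0,0],[0,0.1,0],1],
    [[0,0,0],[0,0.1,0],0.5],
    [[0,0,0],[0,0.1,0],0.5],
    [[0,0,0],[0,0.1,0],0.5],
    [[0,0,0],[0,0.1,0],0.5],
    [[0,0,0],[0,0.1,0],0.5],
    [[0,0,0],[0,0.1,0],0.5]
  ]
}}

```text
time_s: 23.7
tcp_pos: [0.4913, -0.1411, 0.0997]
eef_rot: [3.142, -0.0, 1.461]
wrist_force: [-0.1, 0.3, -0.5]
gripper_width: 0.5
grip_force: 0.0
```

Request:
{"name": "send_rows", "arguments": {
  "plan": [
    [[0,0,0],[0,0,-4],0.5],
    [[0,0,0],[0,0,-9],0.5],
    [[0,0,0],[4,0,-14],0.5],
    [[0,0,0],[9,0,-16],0.5],
    [[0,0,0],[14,0,-16],0.5],
    [[0,0,0],[19,0,-16],0.5],
    [[0,0,0],[24,0,-16],0.5],
    [[0,0,0],[24,0,-16],0.5]
  ]
}}

```text
time_s: 24.7
tcp_pos: [0.5173, 0.1004, 0.2596]
eef_rot: [-3.141, -0.001, 1.466]
wrist_force: [0.5, -0.2, -0.6]
gripper_width: 0.501
grip_force: 0.0
```

Run:
```python
from h import *
C=np.array([.4782,-.2563]);Y=np.array([.110,.994]);X=np.array([.994,-.110])
t=snap('top');cv2.imwrite('pics/t10.png',t)
h=cv2.cvtColor(t,cv2.COLOR_BGR2HSV);m=cv2.inRange(h,(22,150,80),(32,255,255));n,l,st,ce=cv2.connectedComponentsWithStats(m)
for i in range(1,n):
    if st[i,4]>20:
        p=onz('top',ce[i],.02)[:2]-C;print(st[i],ce[i],p@X,p@Y)
go(.5672,.381,.25,100)
```

```text
[347 193  17   7  69] [354.1884 195.6957] 0.022742941255094563 0.16583372726506612
[347 202  18  11 136] [355.5882 206.2941] -0.011226639360561168 0.15842152453401231
turn [ -0.02   0.01 -16.09] cm [28.61  1.96  0.94] at [0.5173 0.0986 0.2595] 83.91 t 24.8
```

The yellow pail reads y≈0.16, so it is not where I expected. I use the last view as a composite.

Run:
```python
from h import *
t=snap('top');s=snap('scene');w=snap('wrist')
cv2.imwrite('pics/s11.png',s);cv2.imwrite('pics/t11.png',t)
a=cv2.resize(t[160:240,320:480],(800,400),interpolation=cv2.INTER_CUBIC)[:, :]
a=cv2.resize(t[165:235,325:425],(400,280),interpolation=cv2.INTER_CUBIC)
b=cv2.resize(s[140:250,180:337],(400,280),interpolation=cv2.INTER_CUBIC)
cc=cv2.resize(w,(512,320))
c2=cv2.resize(s[205:265,400:454],(288,320),interpolation=cv2.INTER_CUBIC)
cv2.imwrite('pics/comp.png',np.vstack([np.hstack([a,b]),np.hstack([cc,c2])]))
```

```text
(no output)
```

View pics/comp.png

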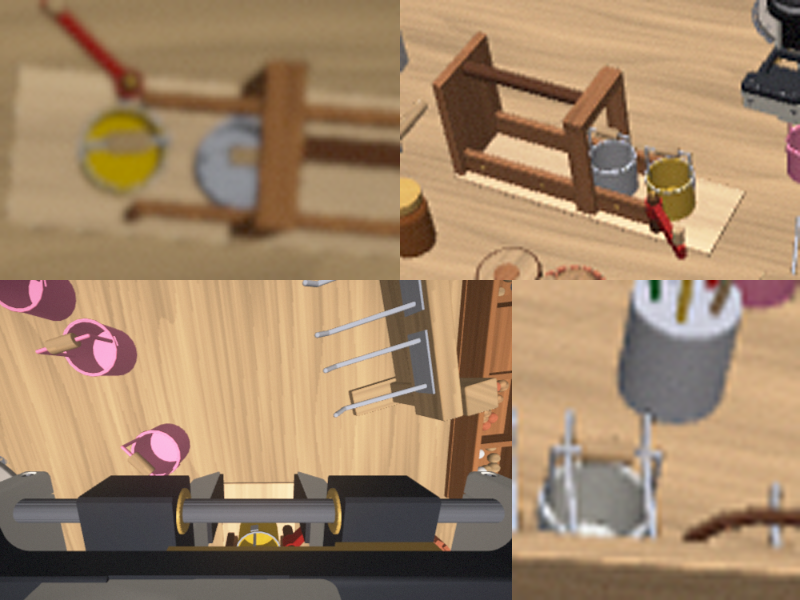

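The composite shows both pails upright. Yellow is at the mouth (y≈0.155) and steel is just short of the portal, so they were nudged out. White is still on its hook. White will push both in, so I fetch it now.

Request:
{"name": "send_rows", "arguments": {
  "plan": [
    [[0,0,-8],[6,0.5,0],0.5],
    [[0,0,-16],[12,1,0],0.5],
    [[0,0,-16],[18,1.5,0],0.5],
    [[0,0,-16],[24,2,0],0.5],
    [[0,0,-16],[28.6,2,1],0.5],
    [[0,0,-16],[28.6,2,1],0.5],
    [[0,0,-16],[28.6,2,1],0.5]
  ],
  "newtons": 45
}}

```text
time_s: 25.78
tcp_pos: [0.5693, 0.3779, 0.2496]
eef_rot: [-3.141, 0.001, 1.739]
wrist_force: [0.3, 0.1, -0.5]
gripper_width: 0.5
grip_force: 0.0
```

Run:
```python
from h import *
C=np.array([.4782,-.2563]);Y=np.array([.110,.994]);X=np.array([.994,-.110])
c=r.camera_info('wrist');w=snap('wrist');cv2.imwrite('pics/w12.png',w)
go(.5672,.381,.117,100);q=proj('wrist',[.5672,.381,.138],c);print(q)
h=cv2.cvtColor(w,cv2.COLOR_BGR2HSV)
u,v=map(int,q);
# grip: saturated brown against grey/white pail interior
m=cv2.inRange(h,(5,70,60),(25,255,255))[v-40:v+40,u-45:u+45];n,l,st,ce=cv2.connectedComponentsWithStats(m)
for i in range(1,n):
    if st[i,4]>60: print(st[i]+[u-45,v-40,0,0,0],ce[i]+[u-45,v-40])
# steel & yellow from top at t11
t=snap('top');cv2.imwrite('pics/t12.png',t)
hh=cv2.cvtColor(t,cv2.COLOR_BGR2HSV);m=cv2.inRange(hh,(22,140,80),(32,255,255));m[:, :335]=0;m[:,400:]=0;m[:185]=0
ys,xs=np.nonzero(m);print(xs.min(),xs.max(),ys.min(),ys.max())
p=onz('top',((xs.min()+xs.max())/2,(ys.min()+ys.max())/2),.04)[:2]-C;print(p@X,p@Y)
```

```text
turn [ 0.02  0.02 -0.39] cm [ 0.37 -0.17 13.31] at [0.5694 0.3777 0.2501] 99.61 t 25.8
[321.2844 202.6366]
[ 276  162   90   80 2261] [303.5498 217.1305]
[345 162  21   8 141] [356.5603 165.227 ]
[335 176  31  47 629] [357.3275 203.531 ]
[312 182  19  39 656] [320.9405 201.186 ]
347 364 193 212
-0.0008821878119172242 0.16093253729033818
```

The white grip is at (321.5,201.5), matching the prediction of (321,203). I descend.

Request:
{"name": "send_rows", "arguments": {
  "plan": [
    [[0,0,-0.4],[0.35,-0.15,4],0.5],
    [[0,0,-0.4],[0.35,-0.15,8],0.5],
    [[0,0,-0.4],[0.35,-0.15,12],0.5],
    [[0,0,-0.4],[0.35,-0.15,13.3],0.5],
    [[0,0,-0.4],[0.35,-0.15,13.3],0.5],
    [[0,0,-0.4],[0.35,-0.15,13.3],1],
    [[0,0,-0.4],[0.35,-0.15,13.3],1],
    [[0,0,-0.4],[0.35,-0.15,13.3],1]
  ]
}}

```text
time_s: 26.88
tcp_pos: [0.5669, 0.383, 0.1177]
eef_rot: [3.14, -0.001, 1.748]
wrist_force: [-0.1, -0.2, 0.1]
gripper_width: 0.223
grip_force: 0.0
```

Request:
{"name": "send_rows", "arguments": {
  "plan": [
    [[0,0,0],[0,0,0],1],
    [[0,0,0],[0,0,0],1],
    [[0,0,0],[0,0,0],1],
    [[0,0,0],[0,0,0],1],
    [[0,0,0],[0,0,0],1]
  ]
}}

```text
time_s: 27.5
tcp_pos: [0.5668, 0.3829, 0.1172]
eef_rot: [3.141, -0.0, 1.748]
wrist_force: [-0.2, 0.1, 5.0]
gripper_width: 0.159
grip_force: 45.0
```

Request:
{"name": "send_rows", "arguments": {
  "plan": [
    [[0,0,0],[0,0,-1],1],
    [[0,0,0],[0,0,-2],1],
    [[0,0,0],[0,0,-3],1],
    [[0,0,0],[0,0,-3.1],1],
    [[0,0,0],[0,0,-3.1],1]
  ]
}}

```text
time_s: 28.12
tcp_pos: [0.5665, 0.3827, 0.1477]
eef_rot: [-3.141, 0.0, 1.748]
wrist_force: [0.2, 0.1, -0.8]
gripper_width: 0.158
grip_force: 45.0
```

Request:
{"name": "send_rows", "arguments": {
  "plan": [
    [[0,0,0],[0,-0.8,0],1],
    [[0,0,0],[0,-1.6,0],1],
    [[0,0,0],[0,-2.4,0],1],
    [[0,0,0],[0,-4,0],1],
    [[0,0,0],[0,-6,0],1],
    [[0,0,0],[0,-8,0],1],
    [[0,0,0],[0,-8,-3],1],
    [[0,0,0],[0,-8,-6],1]
  ]
}}

```text
time_s: 29.12
tcp_pos: [0.487, 0.3686, 0.2085]
eef_rot: [-3.141, 0.0, 1.748]
wrist_force: [0.2, 0.1, -0.7]
gripper_width: 0.161
grip_force: 45.0
```

Run:
```python
from h import *
C=np.array([.4782,-.2563]);Y=np.array([.110,.994]);X=np.array([.994,-.110])
go(*(C+.235*Y+.001*X),.21,83.7)
```

```text
turn [-0.03  0.01 16.45] cm [-38.84  -5.12  -0.15] at [0.487  0.3686 0.2085] 100.15 t 29.1
```

Request:
{"name": "send_rows", "arguments": {
  "plan": [
    [[0,0,8],[-6,-1,0],1],
    [[0,0,16.4],[-12,-2,0],1],
    [[0,0,16.4],[-18,-3,0],1],
    [[0,0,16.4],[-24,-4,0],1],
    [[0,0,16.4],[-30,-5,0],1],
    [[0,0,16.4],[-36,-5.1,0],1],
    [[0,0,16.4],[-38.8,-5.1,0],1],
    [[0,0,16.4],[-38.8,-5.1,0],1]
  ]
}}

```text
time_s: 30.12
tcp_pos: [0.5057, -0.024, 0.2078]
eef_rot: [3.141, 0.0, 1.458]
wrist_force: [0.8, 0.2, -1.2]
gripper_width: 0.16
grip_force: 45.0
```

Run:
```python
from h import *
C=np.array([.4782,-.2563]);Y=np.array([.110,.994]);X=np.array([.994,-.110])
go(*(C+.235*Y+.001*X),.097,83.7)
t=snap('top');cv2.imwrite('pics/t13.png',t)
hh=cv2.cvtColor(t,cv2.COLOR_BGR2HSV);m=cv2.inRange(hh,(22,140,80),(32,255,255));m[:, :335]=0;m[:,420:]=0;m[:185]=0
ys,xs=np.nonzero(m)
if len(xs):
  print(len(xs),xs.min(),xs.max(),ys.min(),ys.max());p=onz('top',((xs.min()+xs.max())/2,(ys.min()+ys.max())/2),.04)[:2]-C;print(p@X,p@Y)
```

```text
turn [ 0.03  0.01 -0.16] cm [ 0.11 -0.09 11.08] at [ 0.5057 -0.024   0.2078] 83.54 t 30.1
36 349 364 202 209
-0.010198733636091478 0.1569390031136404
```

Lower beside the yellow pail, then push slowly, watching the forces.

Request:
{"name": "send_rows", "arguments": {
  "plan": [
    [[0,0,0],[0.1,0,4],1],
    [[0,0,0],[0.1,0,8],1],
    [[0,0,0],[0.1,0,10],1],
    [[0,0,0],[0.1,0,11],1],
    [[0,0,0],[0.1,0,11.1],1],
    [[0,0,0],[0.1,0,11.1],1]
  ]
}}

```text
time_s: 30.92
tcp_pos: [0.5066, -0.021, 0.0976]
eef_rot: [3.14, -0.0, 1.462]
wrist_force: [-0.7, -0.5, -1.6]
gripper_width: 0.158
grip_force: 45.0
```

Request:
{"name": "send_rows", "arguments": {
  "plan": [
    [[0,0,0],[-0.5,0,0],1],
    [[0,0,0],[-1,0,0],1],
    [[0,0,0],[-1.5,0,0],1],
    [[0,0,0],[-2,0,0],1],
    [[0,0,0],[-2.5,0,0],1],
    [[0,0,0],[-3,0,0],1],
    [[0,0,0],[-3,0,0],1]
  ]
}}

```text
time_s: 31.8
tcp_pos: [0.5026, -0.0516, 0.0966]
eef_rot: [-3.141, 0.0, 1.461]
wrist_force: [-0.2, 0.1, -1.6]
gripper_width: 0.161
grip_force: 45.0
```

Request:
{"name": "send_rows", "arguments": {
  "plan": [
    [[0,0,0],[-0.7,0,0],1],
    [[0,0,0],[-1.4,0,0],1],
    [[0,0,0],[-2.1,0,0],1],
    [[0,0,0],[-2.8,0,0],1],
    [[0,0,0],[-3.5,0,0],1],
    [[0,0,0],[-4.2,0,0],1],
    [[0,0,0],[-4.2,0,0],1]
  ]
}}

```text
time_s: 32.67
tcp_pos: [0.4979, -0.0936, 0.0965]
eef_rot: [-3.141, 0.001, 1.461]
wrist_force: [0.6, 0.8, -1.2]
gripper_width: 0.155
grip_force: 45.0
```

Run:
```python
from h import *
C=np.array([.4782,-.2563]);Y=np.array([.110,.994]);X=np.array([.994,-.110])
go(*(C+.117*Y+.001*X),.0965,83.7);print(r.get_state()['wrist_force'])
cv2.imwrite('pics/s14.png',snap('scene'))
```

```text
turn [-0.02  0.03 -0.01] cm [-4.68 -0.07  0.01] at [ 0.4979 -0.0936  0.0965] 83.69 t 32.7
[ 0.615   0.8019 -1.2451]
```

Forces are low. I finish the push.

Request:
{"name": "send_rows", "arguments": {
  "plan": [
    [[0,0,0],[-0.7,0,0],1],
    [[0,0,0],[-1.4,0,0],1],
    [[0,0,0],[-2.1,0,0],1],
    [[0,0,0],[-2.8,0,0],1],
    [[0,0,0],[-3.5,0,0],1],
    [[0,0,0],[-4.2,0,0],1],
    [[0,0,0],[-4.7,0,0],1],
    [[0,0,0],[-4.7,0,0.1],1]
  ]
}}

```text
time_s: 33.72
tcp_pos: [0.4932, -0.1399, 0.0959]
eef_rot: [3.141, 0.0, 1.461]
wrist_force: [0.6, 3.2, 5.4]
gripper_width: 0.162
grip_force: 45.0
```

Run:
```python
from h import *
C=np.array([.4782,-.2563]);Y=np.array([.110,.994]);X=np.array([.994,-.110])
go(*(C+.117*Y+.001*X),.0965,83.7);print(r.get_state()['wrist_force'])
```

```text
turn [ 0.04  0.   -0.  ] cm [-0.03 -0.11 -0.06] at [ 0.4932 -0.1399  0.0959] 83.7 t 33.7
[0.5992 3.201  5.3839]
```

Request:
{"name": "send_rows", "arguments": {
  "plan": [
    [[0,0,0],[0,0,0],0.5],
    [[0,0,0],[0,0,0],0.5],
    [[0,0,0],[0,0,0],0.5],
    [[0,0,0],[0,0,0],0.5],
    [[0,0,0],[0,0,0],0.5],
    [[0,0,0],[0,0,0],0.5]
  ]
}}

```text
time_s: 34.48
tcp_pos: [0.493, -0.1395, 0.0957]
eef_rot: [3.142, -0.0, 1.461]
wrist_force: [0.0, -0.2, -0.3]
gripper_width: 0.499
grip_force: 0.0
```

Request:
{"name": "send_rows", "arguments": {
  "plan": [
    [[0,0,0],[0,0,-2],0.5],
    [[0,0,0],[0,0,-4],0.5],
    [[0,0,0],[0,0,-7],0.5],
    [[0,0,0],[0,0,-11],0.5],
    [[0,0,0],[0,0,-14],0.5],
    [[0,0,0],[0,0,-14],0.5],
    [[0,0,0],[6,0,-14],0.5],
    [[0,0,0],[12,0,-14],0.5]
  ]
}}

```text
time_s: 35.48
tcp_pos: [0.5056, -0.0194, 0.2344]
eef_rot: [-3.14, -0.0, 1.459]
wrist_force: [0.7, 0.2, -0.7]
gripper_width: 0.495
grip_force: 0.0
```

Request:
{"name": "send_rows", "arguments": {
  "plan": [
    [[0,0,0],[6,0,0],1],
    [[0,0,0],[12,0,0],1],
    [[0,0,0],[15,0,0],1]
  ]
}}

```text
time_s: 35.85
tcp_pos: [0.5217, 0.1317, 0.2342]
eef_rot: [-3.139, -0.0, 1.464]
wrist_force: [-0.4, -0.0, 0.9]
gripper_width: 0.223
grip_force: 0.0
```

Run:
```python
from h import *
C=np.array([.4782,-.2563]);Y=np.array([.110,.994]);X=np.array([.994,-.110])
t=snap('top');cv2.imwrite('pics/t15.png',t);s=snap('scene');cv2.imwrite('pics/s15.png',s)
hh=cv2.cvtColor(t,cv2.COLOR_BGR2HSV)
m=cv2.inRange(hh,(22,140,60),(32,255,255));m[:, :335]=0;m[:,440:]=0;m[:188]=0;m[225:]=0
ys,xs=np.nonzero(m);print('yellow',len(xs),xs.min(),xs.max(),ys.min(),ys.max())
g=cv2.inRange(hh,(0,0,60),(180,60,255));g[:, :335]=0;g[:,440:]=0;g[:188]=0;g[225:]=0
n,l,st,ce=cv2.connectedComponentsWithStats(g)
for i in range(1,n):
    if st[i,4]>15: p=onz('top',ce[i],.055)[:2]-C;print('grey',st[i],ce[i],p@X,p@Y)
for y in (.117,.049,-.019): print(proj('top',(*(C+y*Y),.055)), proj('top',(*(C+(y+.034)*Y),.07)))
```

```text
yellow 82 382 389 197 214
grey [359 191  23  24 398] [369.7915 202.5653] 0.0015447456076865024 0.11667497503829734
grey [409 196  11   4  38] [413.6316 197.7105] 0.029471185728363488 -0.020578671488162278
grey [401 205  24  14 236] [411.8602 211.8602] -0.01592997181176624 -0.01831396193798868
[369.6447 203.0388] [359.3107 201.6454]
[391.0363 204.9607] [380.8881 203.5837]
[412.4493 206.8845] [402.4874 205.524 ]
```

White reads y=0.117, with yellow at about 0.049 and steel at −0.019, all between the rails. Next is the gate: I grip the knob and lead it round the arc.

Run:
```python
from h import *
t=cv2.imread('pics/t15.png');hh=cv2.cvtColor(t,cv2.COLOR_BGR2HSV)
m=cv2.inRange(hh,(0,150,60),(6,255,255))|cv2.inRange(hh,(174,150,60),(180,255,255));m[:,:320]=0;m[:155]=0;m[200:]=0;m[:,365:]=0
ys,xs=np.nonzero(m);print(xs.min(),xs.max(),ys.min(),ys.max());print(onz('top',(xs[ys==ys.min()].mean(),ys.min()),.066))
go(.6067,-.0404,.16,83.7)
from scipy.spatial.transform import Rotation as Ro
T=Ro.from_euler('xyz',[np.pi,0,np.radians(83.7)])
for a in np.linspace(45.1,172.7,9):
    d=.085*np.array([np.cos(np.radians(a))-np.cos(np.radians(45.1)),np.sin(np.radians(a))-np.sin(np.radians(45.1)),0])
    print(round(a),(T.inv().apply(d)*100).round(2))
```

```text
340 357 169 188
[ 0.6002 -0.0513  0.066 ]
turn [-0.13 -0.02  0.26] cm [-16.22  10.27   7.39] at [0.5218 0.1317 0.2342] 83.96 t 36.0
45 [0. 0. 0.]
61 [ 1.2  -2.03 -0.  ]
77 [ 1.8  -4.31 -0.  ]
93 [ 1.75 -6.67 -0.  ]
109 [ 1.05 -8.92 -0.  ]
125 [ -0.24 -10.9   -0.  ]
141 [ -2.03 -12.44  -0.  ]
157 [ -4.16 -13.43  -0.  ]
173 [ -6.49 -13.8   -0.  ]
```

Request:
{"name": "send_rows", "arguments": {
  "plan": [
    [[0,0,0],[-5,3.4,0],0.5],
    [[0,0,0],[-10,6.8,0],0.5],
    [[0,0,0],[-16.2,10.3,0],0.5],
    [[0,0,0],[-16.2,10.3,5],0.5],
    [[0,0,0],[-16.2,10.3,7.4],0.5],
    [[0,0,0],[-16.2,10.3,7.4],0.5],
    [[0,0,0],[-16.2,10.3,7.4],0.5]
  ],
  "newtons": 12
}}

```text
time_s: 36.83
tcp_pos: [0.6075, -0.044, 0.1626]
eef_rot: [3.14, 0.0, 1.461]
wrist_force: [0.2, 0.3, -0.1]
gripper_width: 0.495
grip_force: 0.0
```

Run:
```python
from h import *
c=r.camera_info('wrist');w=snap('wrist');cv2.imwrite('pics/w16.png',w)
go(.6067,-.0404,.071,83.7);q=proj('wrist',[.6067,-.0404,.092],c);print(q)
u,v=map(int,q);hh=cv2.cvtColor(w,cv2.COLOR_BGR2HSV)
m=cv2.inRange(hh,(0,150,40),(6,255,255))|cv2.inRange(hh,(174,150,40),(180,255,255))
n,l,st,ce=cv2.connectedComponentsWithStats(m)
for i in range(1,n):
    if st[i,4]>60: print('red',st[i],ce[i])
k=cv2.inRange(hh,(8,50,120),(25,160,255))[v-30:v+30,u-30:u+30];print(k.mean())
print(hh[v-24:v+25:8,u-24:u+25:8].tolist())
```

```text
turn [0.14 0.01 0.03] cm [ 0.33 -0.17  9.21] at [ 0.6078 -0.0438  0.1631] 83.73 t 36.9
[321.5587 216.1632]
red [321 190  18  16 136] [330.8824 197.5074]
red [279 204  40  64 862] [297.3585 236.6752]
193.02083333333334
[[[17, 99, 224], [17, 101, 224], [17, 99, 221], [17, 101, 214], [7, 163, 97], [16, 101, 217], [16, 101, 218]], [[16, 99, 224], [17, 98, 228], [17, 99, 221], [11, 125, 104], [5, 165, 158], [3, 189, 150], [16, 103, 218]], [[17, 98, 222], [17, 97, 228], [7, 163, 100], [16, 107, 150], [16, 104, 174], [16, 101, 202], [16, 102, 218]], [[16, 101, 206], [6, 162, 99], [2, 191, 183], [17, 99, 221], [17, 99, 225], [16, 101, 204], [16, 101, 213]], [[7, 139, 112], [2, 187, 184], [2, 188, 183], [17, 99, 223], [16, 100, 222], [16, 104, 206], [16, 100, 216]], [[3, 189, 178], [2, 187, 185], [13, 112, 194], [16, 97, 223], [16, 99, 213], [16, 102, 207], [16, 102, 213]], [[2, 186, 182], [6, 151, 179], [17, 97, 227], [17, 102, 221], [16, 101, 212], [16, 104, 206], [15, 101, 213]]]
```

The knob sits between the two red bar patches at about (324,213), close to the predicted (321.5,216). I descend and grip.

Request:
{"name": "send_rows", "arguments": {
  "plan": [
    [[0,0,0],[0.3,0,4],0.5],
    [[0,0,0],[0.3,0,7.5],0.5],
    [[0,0,0],[0.3,0,9.2],0.5],
    [[0,0,0],[0.3,0,9.2],0.5],
    [[0,0,0],[0.3,0,9.2],1],
    [[0,0,0],[0.3,0,9.2],1],
    [[0,0,0],[0.3,0,9.2],1],
    [[0,0,0],[0.3,0,9.2],1]
  ]
}}

```text
time_s: 37.88
tcp_pos: [0.6085, -0.0403, 0.0705]
eef_rot: [3.139, -0.0, 1.461]
wrist_force: [1.9, 2.8, 2.2]
gripper_width: 0.17
grip_force: 12.0
```

Request:
{"name": "send_rows", "arguments": {
  "plan": [
    [[0,0,0],[0,0,0],1],
    [[0,0,0],[0,0,0],1],
    [[0,0,0],[0,0,0],1]
  ]
}}

```text
time_s: 38.25
tcp_pos: [0.6085, -0.0402, 0.0704]
eef_rot: [3.139, -0.0, 1.461]
wrist_force: [3.9, 2.9, 4.3]
gripper_width: 0.17
grip_force: 12.0
```

The knob is held. I lead it round the first half of the arc.

Request:
{"name": "send_rows", "arguments": {
  "plan": [
    [[0,0,0],[0.6,-1,0],1],
    [[0,0,0],[1.2,-2.1,0],1],
    [[0,0,0],[1.6,-3.2,0],1],
    [[0,0,0],[1.8,-4.4,0],1],
    [[0,0,0],[1.8,-5.6,0],1],
    [[0,0,0],[1.7,-6.8,0],1],
    [[0,0,0],[1.5,-8,0],1],
    [[0,0,0],[1,-9,0],1]
  ]
}}

```text
time_s: 39.25
tcp_pos: [0.5183, -0.0209, 0.0698]
eef_rot: [-3.142, -0.0, 1.461]
wrist_force: [2.9, 0.8, 5.6]
gripper_width: 0.168
grip_force: 12.0
```

Run:
```python
from h import *
from scipy.spatial.transform import Rotation as Ro
s=r.get_state();p=s['tcp_pos'];P=np.array([.5467,-.1006])
print(np.linalg.norm(p[:2]-P),np.degrees(np.arctan2(*(p[:2]-P)[::-1])),s['wrist_force'])
T=Ro.from_euler('xyz',s['eef_rot'])
for a in np.linspace(115,180,7):
    d=np.r_[P+.085*np.array([np.cos(np.radians(a)),np.sin(np.radians(a))])-p[:2],0];print(round(a),(T.inv().apply(d)*100).round(2))
```

```text
0.08463546479413908 109.63142478396664 [2.9387 0.8437 5.5777]
115 [-0.35 -0.71  0.  ]
126 [-1.31 -2.    0.  ]
137 [-2.49 -3.09  0.  ]
148 [-3.86 -3.93  0.  ]
158 [-5.36 -4.5   0.  ]
169 [-6.94 -4.78  0.  ]
180 [-8.54 -4.75  0.  ]
```

Request:
{"name": "send_rows", "arguments": {
  "plan": [
    [[0,0,0],[-0.4,-0.7,0],1],
    [[0,0,0],[-1.3,-2,0],1],
    [[0,0,0],[-2.5,-3.1,0],1],
    [[0,0,0],[-3.9,-3.9,0],1],
    [[0,0,0],[-5.3,-4.5,0],1],
    [[0,0,0],[-6.5,-4.7,0],1],
    [[0,0,0],[-7.3,-4.8,0],1],
    [[0,0,0],[-7.7,-4.8,0],1]
  ]
}}

```text
time_s: 40.25
tcp_pos: [0.4627, -0.0924, 0.0696]
eef_rot: [-3.141, -0.0, 1.461]
wrist_force: [2.1, 1.6, 5.3]
gripper_width: 0.168
grip_force: 12.0
```

Run:
```python
from h import *
s=r.get_state();p=s['tcp_pos'];P=np.array([.5467,-.1006])
print(np.linalg.norm(p[:2]-P),np.degrees(np.arctan2(*(p[:2]-P)[::-1])),s['wrist_force'])
```

```text
0.08443610790514557 174.4239574160162 [2.1197 1.5522 5.2697]
```

Request:
{"name": "send_rows", "arguments": {
  "plan": [
    [[0,0,0],[-0.3,0,0],1],
    [[0,0,0],[-0.5,0,0],1],
    [[0,0,0],[-0.5,0,0],1]
  ]
}}

```text
time_s: 40.62
tcp_pos: [0.4624, -0.0945, 0.0694]
eef_rot: [-3.14, -0.004, 1.46]
wrist_force: [5.2, 14.0, 4.8]
gripper_width: 0.17
grip_force: 12.0
```

Request:
{"name": "send_rows", "arguments": {
  "plan": [
    [[0,0,0],[0,0,0],0.55],
    [[0,0,0],[0,0,0],0.55],
    [[0,0,0],[0,0,0],0.55],
    [[0,0,0],[0,0,0],0.55],
    [[0,0,0],[0,0,-3],0.55],
    [[0,0,0],[0,0,-8],0.55],
    [[0,0,0],[0,0,-14],0.55],
    [[0,0,0],[0,0,-18],0.55]
  ]
}}

```text
time_s: 41.62
tcp_pos: [0.463, -0.0974, 0.2526]
eef_rot: [3.138, 0.001, 1.461]
wrist_force: [0.9, -1.2, -0.3]
gripper_width: 0.449
grip_force: 0.0
```

Request:
{"name": "send_rows", "arguments": {
  "plan": [
    [[0,0,0],[5,0,0],0.55],
    [[0,0,0],[11,0,0],0.55],
    [[0,0,0],[17,0,0],0.55],
    [[0,0,0],[22,0,0],0.55],
    [[0,0,0],[22,0,0],0.55]
  ]
}}

```text
time_s: 42.25
tcp_pos: [0.4865, 0.1244, 0.2495]
eef_rot: [3.141, -0.0, 1.466]
wrist_force: [-0.6, -0.9, -0.5]
gripper_width: 0.451
grip_force: 0.0
```

Run:
```python
from h import *
C=np.array([.4782,-.2563]);Y=np.array([.110,.994]);X=np.array([.994,-.110])
t=snap('top');cv2.imwrite('pics/t17.png',t)
hh=cv2.cvtColor(t,cv2.COLOR_BGR2HSV)
m=cv2.inRange(hh,(0,150,60),(6,255,255))|cv2.inRange(hh,(174,150,60),(180,255,255));m[:,:320]=0;m[:155]=0;m[230:]=0;m[:,380:]=0
ys,xs=np.nonzero(m);pts=np.array([onz('top',(a,b),.066)[:2]-C for a,b in zip(xs,ys)]);pts=np.c_[pts@X,pts@Y]
print('gate',len(xs),pts.min(0),pts.max(0),np.degrees(np.arctan(np.polyfit(pts[:,0],pts[:,1],1)[0])))
for nm,m in (('yel',cv2.inRange(hh,(22,140,60),(32,255,255))),('grey',cv2.inRange(hh,(0,0,60),(180,60,255)))):
    m[:, :335]=0;m[:,440:]=0;m[:188]=0;m[225:]=0
    n,l,st,ce=cv2.connectedComponentsWithStats(m)
    for i in range(1,n):
        if st[i,4]>15: p=onz('top',ce[i],.055)[:2]-C;print(nm,st[i],ce[i],p@X,p@Y)
# bystander motion check vs start
a=cv2.imread('pics/top0.png');d=cv2.absdiff(a,t).max(2)>60
d=cv2.morphologyEx(d.astype(np.uint8),cv2.MORPH_OPEN,np.ones((3,3)));n,l,st,ce=cv2.connectedComponentsWithStats(d)
print(st[1:][st[1:,4]>25])
```

```text
gate 55 [-0.0208  0.1579] [0.0432 0.1679] 0.19317789168512167
yel [383 197   7   7  34] [386.4118 200.4118] 0.013123105619134328 0.06473562752237179
yel [382 206   7   9  45] [385.6222 209.1778] -0.014910025293631014 0.06503807428503533
grey [359 190  23  24 397] [369.9244 201.6448] 0.00450507417291702 0.11649341404455332
grey [409 196  11   4  38] [413.6316 197.7105] 0.029471185728363488 -0.020578671488162278
grey [401 205  24  14 233] [411.8884 211.8927] -0.01602490340376306 -0.01841058189550584
[[269 161  21   7 129]
 [340 169  15  15  61]
 [296 170   7  27 117]
 [246 172  15  13 124]
 [199 180  14  12 118]
 [354 191   4  18  58]
 [384 198   6   5  26]
 [291 202  11   5  51]
 [244 206  11   7  60]
 [278 206  13  10  81]
 [383 207   6   6  30]
 [263 216  27  18 387]
 [294 223  10  11  90]
 [246 229  11   9  86]
 [254 252  11  21 176]
 [298 265   5  12  43]
 [100 294  46  42 791]
 [302 296   4  15  53]
 [145 310  40  42 817]
 [145 312   8  12  64]
 [286 324  23   6  98]
 [256 328  22   8  92]
 [114 335   9  14  48]
 [136 334   9   6  41]
 [307 335  10   4  35]
 [194 341  70  12 385]
 [306 350  13  43 450]
 [104 353  10  15  94]
 [172 353  16  14 124]
 [360 365   6  26 112]
 [195 367  70  33 776]
 [121 370  12  13 116]]
```

The gate is shut (0.2°), the pails are in the lane, and the bystanders and hoop are unchanged. I hand in.

```bash
python3 -c "
from station import r
print(r.hand_in())"
```

```text
the job is handed in; nothing more can be done
None
```

I loaded the yellow, white and steel pails upright in single file inside the carrier's mouth, shut the red gate (measured within 0.2° of closed), and handed the job in at about 42 s; the hand-in gave no verdict back.

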